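Tip the filter tray so that the round filter slides to the pick-up corner

TASK

One of the two shallow metal trays holds the round optical filter of the gel imager; the other holds a rectangular one. Lift the carrying bar of the tray with the round filter so that the tray tips and the filter slides down into the opposite corner, the one with the finger gap, then set the tray back down flat about where it stood and let go. Do not touch the round filter itself, and leave the other tray where it is.

Things in the scene. Friction and masses are not known exactly. Their poses are not given: they have to be found in the camera images.
- filter_tray: Loose square metal tray with the round filter: sides 116 mm, floor 3 mm, walls 4 mm thick, 14 mm high, 0.2 kg. Origin: centre of underside; z up; x along a diagonal. Bar over the corner at x = +82 mm (far side from the robot, within 35 degrees). Opposite, at x = -82 mm, the pick-up corner: walls stop 20 mm short of it, a finger gap. Tipped about it, the filter slides from about 10 degrees.
- bar (a point): Middle of the carrying bar of that tray: round steel bar 12 mm thick, parallel to the tray's y axis, centre at x = +50 mm, z = 50 mm in the tray's frame, 46 mm clear between its two posts (10 mm thick, at y = +-29 mm). Axes as the tray's.
- filter: Round optical filter lying loose on the tray's floor near its middle: dark steel disc with a glass face, 46 mm across, 6 mm thick, 40 g. Origin: centre of its underside. Seated in the pick-up corner its centre is at x = -44 mm, y = 0 in the tray's frame; tipped by 25 degrees it gets there within 2 s.
- other_tray: Second tray of the same make, size, frame and bar, that holds a flat rectangular filter, 34 x 50 x 6 mm; to be left alone. Which tray stands left and which right varies.
Not all that is in view belongs to the job. What is shaped like the filter but blue is not meant.

How it is judged:
By the outcome, as a careful person would: the job done as asked, in the order asked, and still so for the second after the job is handed in, with the robot touching nothing.
It also fails if it takes over 38 s, if anything falls off the work surface, if the arm or the gripper's body presses on something with over 40 N, if the wrist force passes 120 N, or if a joint passes its speed limit or range.

ROBOT

A 6-joint arm with a two-finger parallel gripper is mounted at the origin on a cart in front of the work surface, level with it; the furniture and walls round the work are solid. World frame = base frame: x ahead of the robot, y to its left, z up, the work surface at z = 0. Lengths are in m, angles in rad, forces in N, time in s.
With the tool pointing down it reaches from about 0.225 to 0.875 m from the base axis. Payload 3.4 kg.
Tool frame: the origin (TCP) lies at the very end of the fingers, on their centre line; the grasp point (between the pads) lies 19 mm behind it; z points along the fingers, y is the line along which they close (so a half turn about z gives the same grasp; the last joint's range is limited). The gripper opens to 85 mm and grips with 20 to 120 N. Pads are 22 mm wide; open, the fingers measure 114 mm over their backs; the gripper's body (76 mm by 85 mm) begins 54 mm behind the grasp point. The pads swing forward as they close: fully open they stand 13 mm farther back than shut.
Start: joints at [-1.319, 0.276, 1.505, -0, 1.361, -0.121], TCP at [0.209, -0.536, 0.231] pointing down, gripper open.
Joint ranges: [-2.89, 2.89], [-0.75, 2.08], [0.22, 2.7], [-1.18, 4.32], [0.11, 2.71], [-2.7, 2.7]. Speed limits (rad/s): [2.57, 2.57, 3.14, 3.14, 3.14, 3.14].

INTERFACE

Orientations are given as a unit quaternion [w, x, y, z].
In Python, from rig import get_state, optics, sign_off gives the robot as it stands.
- The arm moves only by the tool send_rows, never from a script. Its argument "increments" is a list of rows, each an object with "gripper": the gripper's target within -1 to 1 (shut at 1, half-way at 0, fully open at -1); "linear": the shift along the world's x, y, z in m, a list of three; "delta_rot": the turn, a rotation vector about the world's x, y, z in rad, a list of three. In form: [{"gripper": gripper, "linear": [dx, dy, dz], "delta_rot": [rx, ry, rz]}, ...]. A call has 1 to 8 rows; each row is the pose to reach, as a shift and turn from the pose commanded when the call began; what a row does not reach only later rows make up. A row lasts 1/10 s, in which the tool goes at most 50 mm and 8.59 degrees, less where a joint would pass 70% of its speed; a pose out of reach is approached as far as the arm can. A call with a gripper value outside its range is refused whole. The fingers move at their own pace and stop on an object; "newtons" is the grip in N (left out, the last holds). Time passes only in rows, so rows that repeat a pose let the fingers close. It gives the time, the measured TCP pose, the force, the opening and the grip force at its end, in the units of the state.
- get_state(): the state, without advancing time (a new reading comes with each control period).
- optics.get_image(name): name is "side" or "top" or "wrist"; returns a dict with "pixels" (420x560x3 uint8, blue, green, red), "K" (3x3 intrinsics, pixels), "rvec" (rotation vector, rad) and "tvec" (3), from world to camera coordinates, as OpenCV has them; the wrist camera has in their place "T_tool_cam" (4x4, takes a point from camera to tool coordinates, whose origin is the TCP and whose axes are the flange's). Camera axes: x right, y down, z forward; pixel columns grow to the right and rows downward; lengths in m; the calibration is good to about 2 mm. A picture is of the moment at which its call begins: read the wrist's pose just before it. There is no depth.
- sign_off(): hands the job in; it is judged then, once.
The state is a dict: "clock": time; "qpos": joint angles; "qd": joint speeds; "effort": joint torques, N m; "position": TCP position; "ee_rot": TCP orientation; "contact_force": force on the tool from outside, world axes, zero at the start; "moment": the same for the moment, N m; "width": finger opening in m; "gripper_force": force on a finger pad.
Only numpy, scipy, OpenCV 4.12 (cv2) and the standard library are available. Lean on these libraries where they do the work, as an engineer would, in place of code of your own. Each camera call takes 0.05 s, during which the arm holds its last target. There are 200 camera calls.

## Working session

There is one attempt and no reset: what is moved stays moved. The work goes in short steps, Python scripts to look and compute and a tool call to move; the robot and the scene stay as the last step left them, time stands still between calls to the robot, and variables do not carry over. Pictures are saved under pics/ and viewed, at most 10 in all, crops included, and the job is handed in when it is done.

Besides the shell and the picture viewer there is one more tool, called after "Request:" as name(argument=value, ...), one argument or row to a line, values as JSON. send_rows: Moves the arm, as the interface text tells. Its arguments: {"type":"object","properties":{"increments":{"type":"array"},"newtons":{"type":"number"}},"required":["increments"]}

```bash
ls; mkdir -p pics; python3 - <<'E'
from rig import get_state, optics
import cv2,numpy as np
s=get_state(); print(s)
for n in ["top","side"]:
    d=optics.get_image(n); cv2.imwrite(f"pics/{n}1.png",d["pixels"]); np.savez(f"{n}1.npz",**d); print(n,d["K"],d["rvec"],d["tvec"])
E
```

```text
pics
{'clock': 0.0, 'qpos': array([-1.31899281e+00,  2.76613006e-01,  1.50614949e+00, -8.67823461e-06,
        1.36072313e+00, -1.21023395e-01]), 'qd': array([-1.32856506e-04, -7.49045334e-07,  5.05658719e-04,  9.94826429e-04,
        2.90857624e-04,  3.01720046e-04]), 'effort': array([ 1.78794508e-03, -4.16765106e+01, -2.45801747e+01,  7.44984141e-05,
        1.10430483e-02,  7.62926533e-06]), 'position': array([ 0.20928651, -0.53497546,  0.23042294]), 'ee_rot': array([-9.44186442e-04,  9.82674660e-01,  1.85336498e-01, -6.60805120e-05]), 'contact_force': array([ 0.15318604, -0.17930156, -0.43048197]), 'moment': array([ 0.03716432, -0.08384181,  0.01172367]), 'gripper_force': 0.0, 'width': 0.08544442788544705}
top [[393.65629225   0.         281.33760943]
 [  0.         393.65629225 212.7423205 ]
 [  0.           0.           1.        ]] [ 2.18667663 -2.19637483  0.05899302] [0.00738292 0.51803831 0.89913722]
side [[420.5526939    0.         276.10698882]
 [  0.         420.5526939  209.71036274]
 [  0.           0.           1.        ]] [ 2.29859736 -0.16143629  0.09479482] [-0.51346606  0.08993119  0.81492447]
```

View pics/top1.png

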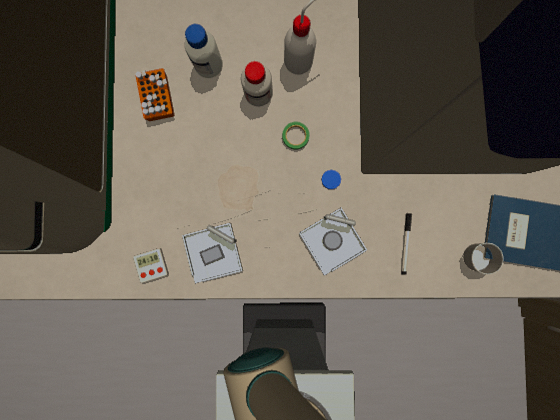

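View pics/side1.png

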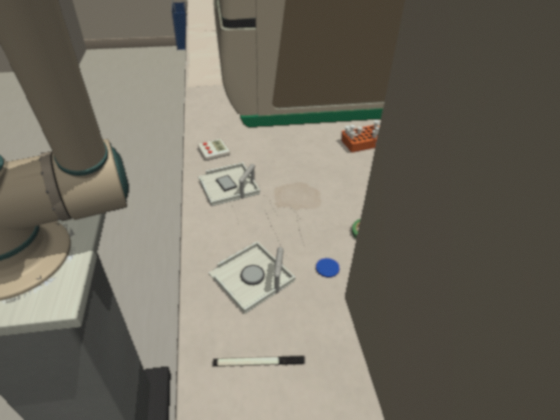

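The round filter's tray is at top (332,240) and side (252,276), with its bar near top (340,220). The rectangular one is at top (213,252). The blue disc at top (331,180) is a decoy. I'll enlarge the target tray next.

```bash
cat > h.py <<'E'
import numpy as np,cv2
def load(n): return dict(np.load(n+".npz"))
def ray(d,uv):
    R,_=cv2.Rodrigues(d["rvec"]); p=cv2.undistortPoints(np.array([[uv]],float),d["K"],None)[0,0]
    return -R.T@d["tvec"].ravel(), R.T@np.array([*p,1])
def onplane(d,uv,z):
    o,v=ray(d,uv); return o+v*(z-o[2])/v[2]
def proj(d,P): return cv2.projectPoints(np.array(P,float).reshape(-1,3),d["rvec"],d["tvec"],d["K"],None)[0].reshape(-1,2)
E
python3 - <<'E'
import cv2,numpy as np
a=cv2.imread("pics/top1.png")[195:285,285:380]; b=cv2.imread("pics/side1.png")[235:320,200:300]
r=lambda i:cv2.resize(i,(400,int(400*i.shape[0]/i.shape[1])),interpolation=cv2.INTER_CUBIC)
a,b=r(a),r(b); h=max(len(a),len(b)); p=lambda i:np.pad(i,((0,h-len(i)),(0,0),(0,0)))
cv2.imwrite("pics/crop1.png",np.hstack([p(a),p(b)])); print(a.shape,b.shape)
E
```

```text
(378, 400, 3) (340, 400, 3)
```

View pics/crop1.png

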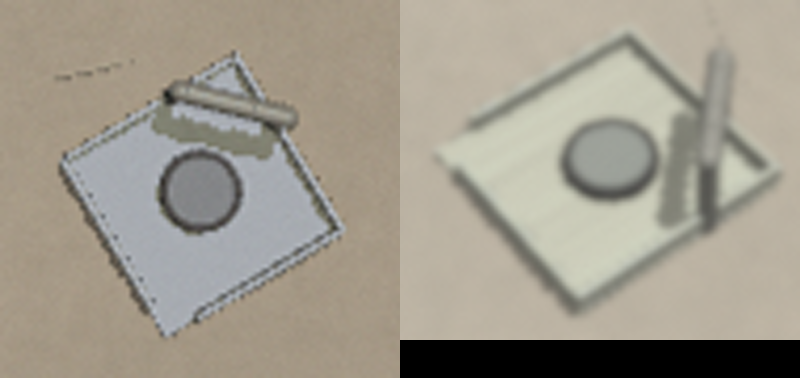

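The crop shows the round tray's corners at (235,55), (62,160), (342,232), with the gap corner at (167,337). The bar runs from (175,92) to (293,117), and the disc is at (200,191).

```bash
python3 - <<'E'
from h import *
t=load("top1"); s=load("side1")
T=lambda u,v:(285+(u+.5)/400*95-.5,195+(v+.5)/400*95-.5)
S=lambda u,v:(200+(u-400+.5)/4-.5,235+(v+.5)/4-.5)
f,l,r=[onplane(t,T(*p),.014) for p in [(235,55),(62,160),(342,232)]]; g=onplane(t,T(167,337),.003)
print("top",f,l,r,g,(l+r)/2,(f+g)/2)
fs,ls_,rs=[onplane(s,S(*p),.014) for p in [(780,178),(628,33),(577,305)]]; 
# side view: find which is which
for p in [(780,178),(628,33),(577,305)]: print("side",onplane(s,S(*p),.014))
print("side gap",onplane(s,S(438,155),.003))
for p in [(172,90),(297,117),(234,104)]: print("bar top",onplane(t,T(*p),.054))
for p in [(720,50),(711,165)]: print("bar side",onplane(s,S(*p),.054))
print("filter",onplane(t,T(201,191),.009),onplane(s,S(610,158),.009))
a=(f-g); b=(r-l); print(np.degrees([np.arctan2(a[1],a[0]),np.arctan2(b[1],b[0])+np.pi/2]))
# bottles etc. nearby
print("blue",onplane(t,(331,180),0.006),"othertray",onplane(t,(213,252),.014), "box edge",onplane(t,(362,172),0.0),onplane(t,(362,172),0.3))
E
```

```text
top [ 0.5292615  -0.13226594  0.014     ] [ 0.47180828 -0.03640828  0.014     ] [ 0.43170083 -0.18967811  0.014     ] [ 0.37382008 -0.09428598  0.003     ] [ 0.45175456 -0.11304319  0.014     ] [ 0.45154079 -0.11327596  0.0085    ]
side [ 0.53224934 -0.14012753  0.014     ]
side [ 0.47389428 -0.04067315  0.014     ]
side [ 0.43450445 -0.19569495  0.014     ]
side gap [ 0.37794798 -0.09664432  0.003     ]
bar top [ 0.50817328 -0.09291707  0.054     ]
bar top [ 0.49364757 -0.15855716  0.054     ]
bar top [ 0.50064395 -0.12548891  0.054     ]
bar side [ 0.51071182 -0.09473504  0.054     ]
bar side [ 0.49660533 -0.16053695  0.054     ]
filter [ 0.45440151 -0.11326966  0.009     ] [ 0.45708354 -0.11409335  0.009     ]
[-13.73041289 -14.66427293]
blue [ 0.59520573 -0.11209972  0.006     ] othertray [0.42794798 0.16340764 0.014     ] box edge [ 0.61478337 -0.18654154  0.        ] [ 0.5668008  -0.12525315  0.3       ]
```

Request:
send_rows(
  increments=[
    {"gripper": -0.1, "linear": [0.036, 0.051, -0.003], "delta_rot": [0, 0, 0.119]},
    {"gripper": -0.1, "linear": [0.073, 0.102, -0.006], "delta_rot": [0, 0, 0.238]},
    {"gripper": -0.1, "linear": [0.109, 0.153, -0.01], "delta_rot": [0, 0, 0.357]},
    {"gripper": -0.1, "linear": [0.146, 0.205, -0.015], "delta_rot": [0, 0, 0.476]},
    {"gripper": -0.1, "linear": [0.182, 0.256, -0.02], "delta_rot": [0, 0, 0.595]},
    {"gripper": -0.1, "linear": [0.219, 0.307, -0.025], "delta_rot": [0, 0, 0.714]},
    {"gripper": -0.1, "linear": [0.255, 0.358, -0.03], "delta_rot": [0, 0, 0.833]},
    {"gripper": -0.1, "linear": [0.292, 0.409, -0.03], "delta_rot": [0, 0, 0.953]},
  ],
)

```text
clock: 0.9
position: [0.4416, -0.2085, 0.2057]
ee_rot: [-0.0, 0.787, 0.617, -0.0]
contact_force: [1.2, -0.5, -0.3]
width: 0.0467
gripper_force: 0.0
```

Request:
send_rows(
  increments=[
    {"gripper": -0.1, "linear": [0, 0, 0], "delta_rot": [0, 0, 0]},
    {"gripper": -0.1, "linear": [0, 0, 0], "delta_rot": [0, 0, 0]},
    {"gripper": -0.1, "linear": [0, 0, 0], "delta_rot": [0, 0, 0]},
  ],
)

```text
clock: 1.2
position: [0.4406, -0.2113, 0.206]
ee_rot: [-0.0, 0.789, 0.615, -0.0]
contact_force: [0.2, 0.1, -0.4]
width: 0.047
gripper_force: 0.0
```

Request:
send_rows(
  increments=[
    {"gripper": -0.1, "linear": [0.02, 0.028, 0], "delta_rot": [0, 0, 0]},
    {"gripper": -0.1, "linear": [0.04, 0.056, -0.01], "delta_rot": [0, 0, 0]},
    {"gripper": -0.1, "linear": [0.061, 0.085, -0.02], "delta_rot": [0, 0, 0]},
    {"gripper": -0.1, "linear": [0.061, 0.085, -0.03], "delta_rot": [0, 0, 0]},
    {"gripper": -0.1, "linear": [0.061, 0.085, -0.03], "delta_rot": [0, 0, 0]},
    {"gripper": -0.1, "linear": [0.061, 0.085, -0.03], "delta_rot": [0, 0, 0]},
  ],
)

```text
clock: 1.8
position: [0.5013, -0.1272, 0.176]
ee_rot: [-0.0, 0.789, 0.614, -0.001]
contact_force: [-0.8, 0.0, 0.6]
width: 0.0468
gripper_force: 0.0
```

```bash
python3 - <<'E'
from rig import get_state, optics
import cv2,numpy as np
s=get_state(); d=optics.get_image("wrist"); cv2.imwrite("pics/w1.png",d["pixels"])
np.savez("w1.npz",pos=s["position"],q=s["ee_rot"],**d); print(s["position"],s["ee_rot"],s["qpos"],d["T_tool_cam"])
E
```

```text
[ 0.50129752 -0.12719501  0.1759977 ] [-1.29140419e-04  7.88937979e-01  6.14472579e-01 -5.46420715e-04] [-3.82502644e-01  2.28526142e-01  1.71508378e+00 -8.74841615e-04
  1.19875539e+00 -1.34822771e-01] [[-7.84578454e-04 -9.55200198e-01 -2.95959399e-01  7.54089891e-02]
 [ 9.99999640e-01 -6.53740325e-04 -5.41038008e-04 -1.07510361e-03]
 [ 3.23319019e-04 -2.95959716e-01  9.55200367e-01 -1.42357873e-01]
 [ 0.00000000e+00  0.00000000e+00  0.00000000e+00  1.00000000e+00]]
```

View pics/w1.png

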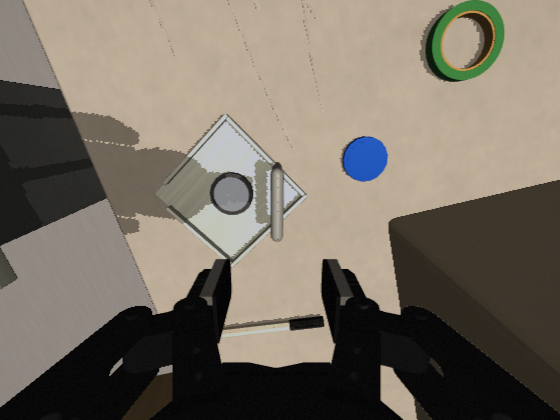

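The wrist view shows the bar vertical at column 277 (rows 165–240) and the disc at (231,193). The tray corners are at (226,115), (306,194), (232,262) and (157,193).

```bash
python3 - <<'E'
from h import *
from scipy.spatial.transform import Rotation as Ro
d=load("w1"); Rt=Ro.from_quat(d["q"],scalar_first=True).as_matrix(); X=d["T_tool_cam"]
def on(uv,z):
    p=cv2.undistortPoints(np.array([[uv]],float),d["K"],None)[0,0]
    o=d["pos"]+Rt@X[:3,3]; v=Rt@X[:3,:3]@np.array([*p,1]); return (o+v*(z-o[2])/v[2])[:2]
l,f,r=[on(u,.014) for u in [(226,115),(306,194),(232,262)]]; g=on((157,193),.003)
print(l,f,r,g,(l+r)/2,(f+g)/2); print(np.degrees([np.arctan2(*(f-g)[::-1]),np.arctan2(*(r-l)[::-1])+np.pi/2]))
a,b=on((277,165),.054),on((277.5,240),.054); print("bar",a,b,(a+b)/2,np.degrees(np.arctan2(*(b-a)[::-1])+np.pi/2),np.linalg.norm(a-b)); print(on((231,193),.009))
E
```

```text
[ 0.47365933 -0.03575706] [ 0.53120982 -0.13040657] [ 0.43463619 -0.18588431] [ 0.37700176 -0.09290579] [ 0.45414776 -0.11082068] [ 0.45410579 -0.11165618]
[-13.66804832 -14.57066167]
bar [ 0.5106527  -0.08875774] [ 0.49388914 -0.15714926] [ 0.50227092 -0.1229535 ] -13.772334303139571 0.07041603104742584
[ 0.45518696 -0.1112642 ]
```

Request:
send_rows(
  increments=[
    {"gripper": -0.1, "linear": [0.001, 0.0025, -0.03], "delta_rot": [0, 0, 0]},
    {"gripper": -0.1, "linear": [0.001, 0.0025, -0.06], "delta_rot": [0, 0, 0]},
    {"gripper": -0.1, "linear": [0.001, 0.0025, -0.09], "delta_rot": [0, 0, 0]},
    {"gripper": -0.1, "linear": [0.001, 0.0025, -0.11], "delta_rot": [0, 0, 0]},
    {"gripper": -0.1, "linear": [0.001, 0.0025, -0.13], "delta_rot": [0, 0, 0]},
    {"gripper": -0.1, "linear": [0.001, 0.0025, -0.145], "delta_rot": [0, 0, 0]},
    {"gripper": -0.1, "linear": [0.001, 0.0025, -0.145], "delta_rot": [0, 0, 0]},
    {"gripper": -0.1, "linear": [0.001, 0.0025, -0.145], "delta_rot": [0, 0, 0]},
  ],
)

```text
clock: 2.65
position: [0.5033, -0.1241, 0.0317]
ee_rot: [0.0, 0.789, 0.615, 0.0]
contact_force: [0.9, 0.9, 1.0]
width: 0.0472
gripper_force: 0.0
```

Request:
send_rows(
  increments=[
    {"gripper": 0.3, "linear": [0, 0, 0], "delta_rot": [0, 0, 0]},
    {"gripper": 0.5, "linear": [0, 0, 0], "delta_rot": [0, 0, 0]},
    {"gripper": 0.6, "linear": [0, 0, 0], "delta_rot": [0, 0, 0]},
    {"gripper": 0.7, "linear": [0, 0, 0], "delta_rot": [0, 0, 0]},
    {"gripper": 0.8, "linear": [0, 0, 0], "delta_rot": [0, 0, 0]},
    {"gripper": 1, "linear": [0, 0, 0], "delta_rot": [0, 0, 0]},
    {"gripper": 1, "linear": [0, 0, 0], "delta_rot": [0, 0, 0]},
    {"gripper": 1, "linear": [0, 0, 0], "delta_rot": [0, 0, 0]},
  ],
  newtons=40,
)

```text
clock: 3.45
position: [0.5034, -0.1231, 0.0316]
ee_rot: [0.0, 0.788, 0.615, 0.0]
contact_force: [-1.0, 0.2, 5.8]
width: 0.0104
gripper_force: 39.1
```

Request:
send_rows(
  increments=[
    {"gripper": 1, "linear": [-0.0019, 0.0005, 0.0074], "delta_rot": [-0.0137, -0.055, 0]},
    {"gripper": 1, "linear": [-0.0042, 0.0011, 0.0147], "delta_rot": [-0.0274, -0.11, 0]},
    {"gripper": 1, "linear": [-0.0069, 0.0017, 0.0219], "delta_rot": [-0.0412, -0.165, 0]},
    {"gripper": 1, "linear": [-0.0069, 0.0017, 0.0219], "delta_rot": [-0.0412, -0.165, 0]},
  ],
)

```text
clock: 3.85
position: [0.4936, -0.1202, 0.0527]
ee_rot: [0.066, 0.786, 0.613, 0.052]
contact_force: [-1.3, 0.2, -2.0]
width: 0.0105
gripper_force: 39.3
```

```bash
python3 - <<'E'
from rig import get_state, optics
import cv2,numpy as np
s=get_state(); print(s["position"],s["contact_force"],s["moment"],s["qpos"])
a=optics.get_image("side"); np.savez("s2.npz",**a); b=optics.get_image("wrist")["pixels"]
cv2.imwrite("pics/s2.png",np.hstack([cv2.resize(a["pixels"][220:340,180:320],(400,343)),cv2.resize(b,(400,300)).copy() if 0 else np.pad(cv2.resize(b,(400,300)),((0,43),(0,0),(0,0)))]))
E
```

```text
[ 0.49358024 -0.12021791  0.05273985] [-1.34283629  0.16655893 -2.04924554] [0.07026194 0.17507414 0.03003736] [-0.39429718  0.27891074  2.03740887  0.04127023  0.65998151 -0.17962895]
```

View pics/s2.png

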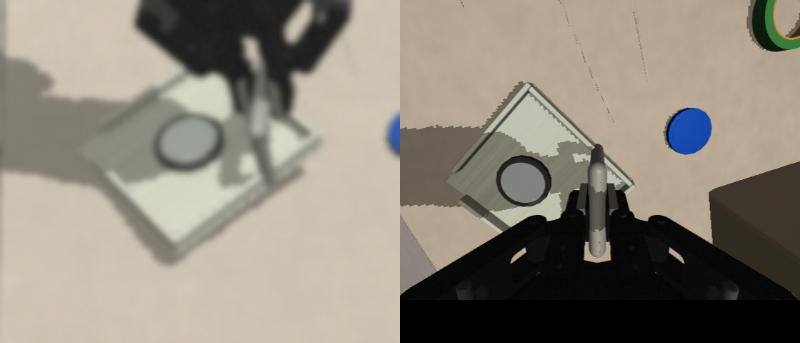

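The tray tips about its gap corner as intended. In the side crop the disc is at (188,142) and starting to slide. I'll continue to 26°.

Request:
send_rows(
  increments=[
    {"gripper": 1, "linear": [-0.0031, 0.0008, 0.007], "delta_rot": [-0.0137, -0.055, 0]},
    {"gripper": 1, "linear": [-0.0066, 0.0016, 0.0138], "delta_rot": [-0.0274, -0.11, 0]},
    {"gripper": 1, "linear": [-0.0105, 0.0026, 0.0204], "delta_rot": [-0.0412, -0.165, 0]},
    {"gripper": 1, "linear": [-0.0147, 0.0037, 0.0267], "delta_rot": [-0.0549, -0.22, 0]},
    {"gripper": 1, "linear": [-0.0192, 0.0048, 0.0328], "delta_rot": [-0.0686, -0.275, 0]},
    {"gripper": 1, "linear": [-0.0192, 0.0048, 0.0328], "delta_rot": [-0.0686, -0.275, 0]},
    {"gripper": 1, "linear": [-0.0192, 0.0048, 0.0328], "delta_rot": [-0.0686, -0.275, 0]},
    {"gripper": 1, "linear": [-0.0192, 0.0048, 0.0328], "delta_rot": [-0.0686, -0.275, 0]},
  ],
)

```text
clock: 4.75
position: [0.4785, -0.1171, 0.0859]
ee_rot: [0.177, 0.768, 0.6, 0.138]
contact_force: [0.7, 0.1, -1.8]
width: 0.0107
gripper_force: 39.4
```

Request:
send_rows(
  increments=[
    {"gripper": 1, "linear": [0, 0, 0], "delta_rot": [0, 0, 0]},
    {"gripper": 1, "linear": [0, 0, 0], "delta_rot": [0, 0, 0]},
    {"gripper": 1, "linear": [0, 0, 0], "delta_rot": [0, 0, 0]},
    {"gripper": 1, "linear": [0, 0, 0], "delta_rot": [0, 0, 0]},
    {"gripper": 1, "linear": [0, 0, 0], "delta_rot": [0, 0, 0]},
    {"gripper": 1, "linear": [0, 0, 0], "delta_rot": [0, 0, 0]},
    {"gripper": 1, "linear": [0, 0, 0], "delta_rot": [0, 0, 0]},
    {"gripper": 1, "linear": [0, 0, 0], "delta_rot": [0, 0, 0]},
  ],
)

```text
clock: 5.55
position: [0.477, -0.1165, 0.0858]
ee_rot: [0.177, 0.768, 0.6, 0.138]
contact_force: [0.5, 0.6, -1.8]
width: 0.0105
gripper_force: 39.5
```

Request:
send_rows(
  increments=[
    {"gripper": 1, "linear": [0, 0, 0], "delta_rot": [0, 0, 0]},
    {"gripper": 1, "linear": [0, 0, 0], "delta_rot": [0, 0, 0]},
    {"gripper": 1, "linear": [0, 0, 0], "delta_rot": [0, 0, 0]},
    {"gripper": 1, "linear": [0, 0, 0], "delta_rot": [0, 0, 0]},
    {"gripper": 1, "linear": [0, 0, 0], "delta_rot": [0, 0, 0]},
    {"gripper": 1, "linear": [0, 0, 0], "delta_rot": [0, 0, 0]},
    {"gripper": 1, "linear": [0, 0, 0], "delta_rot": [0, 0, 0]},
    {"gripper": 1, "linear": [0, 0, 0], "delta_rot": [0, 0, 0]},
  ],
)

```text
clock: 6.35
position: [0.4771, -0.1165, 0.0858]
ee_rot: [0.177, 0.768, 0.6, 0.138]
contact_force: [-0.0, -1.0, -1.9]
width: 0.0105
gripper_force: 39.5
```

```bash
python3 - <<'E'
from rig import get_state, optics
import cv2,numpy as np
s=get_state(); print(s["position"],s["contact_force"],s["moment"],s["qpos"])
a=optics.get_image("side"); np.savez("s3.npz",**a); b=optics.get_image("wrist")["pixels"]
cv2.imwrite("pics/s3.png",np.hstack([cv2.resize(a["pixels"][220:340,180:320],(400,343)),np.pad(cv2.resize(b,(400,300)),((0,43),(0,0),(0,0)))]))
E
```

```text
[ 0.47709413 -0.11653703  0.08584097] [-0.04356631 -1.04684842 -1.87747415] [ 0.08601958  0.31828898 -0.04258942] [-0.44813234  0.12636463  2.25997903  0.28384919  0.32181852 -0.45299553]
```

View pics/s3.png

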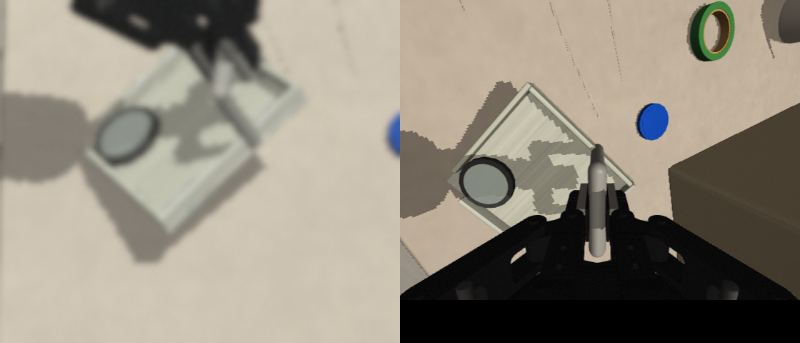

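The disc is now in the gap corner (wrist crop (487,182), corner at (450,180)). I'll lower the tray along the same arc.

Request:
send_rows(
  increments=[
    {"gripper": 1, "linear": [0.0022, -0.0005, -0.003], "delta_rot": [0.0069, 0.0275, 0]},
    {"gripper": 1, "linear": [0.0045, -0.0011, -0.0061], "delta_rot": [0.0137, 0.055, 0]},
    {"gripper": 1, "linear": [0.0066, -0.0017, -0.0092], "delta_rot": [0.0206, 0.0825, 0]},
    {"gripper": 1, "linear": [0.0087, -0.0022, -0.0124], "delta_rot": [0.0274, 0.11, 0]},
    {"gripper": 1, "linear": [0.0107, -0.0027, -0.0157], "delta_rot": [0.0343, 0.1375, 0]},
    {"gripper": 1, "linear": [0.0126, -0.0031, -0.019], "delta_rot": [0.0412, 0.165, 0]},
    {"gripper": 1, "linear": [0.0144, -0.0036, -0.0224], "delta_rot": [0.048, 0.1925, 0]},
    {"gripper": 1, "linear": [0.0161, -0.004, -0.0258], "delta_rot": [0.0549, 0.22, 0]},
  ],
)

```text
clock: 7.25
position: [0.4934, -0.1206, 0.0599]
ee_rot: [0.089, 0.783, 0.611, 0.069]
contact_force: [-0.6, -0.4, -1.9]
width: 0.0104
gripper_force: 39.4
```

Request:
send_rows(
  increments=[
    {"gripper": 1, "linear": [0.0016, -0.0004, -0.0035], "delta_rot": [0.0069, 0.0275, 0]},
    {"gripper": 1, "linear": [0.0031, -0.0008, -0.007], "delta_rot": [0.0137, 0.055, 0]},
    {"gripper": 1, "linear": [0.0045, -0.0011, -0.0106], "delta_rot": [0.0206, 0.0825, 0]},
    {"gripper": 1, "linear": [0.0058, -0.0015, -0.0142], "delta_rot": [0.0274, 0.11, 0]},
    {"gripper": 1, "linear": [0.007, -0.0017, -0.0178], "delta_rot": [0.0343, 0.1375, 0]},
    {"gripper": 1, "linear": [0.0081, -0.002, -0.0215], "delta_rot": [0.0412, 0.165, 0]},
    {"gripper": 1, "linear": [0.0091, -0.0022, -0.0245], "delta_rot": [0.048, 0.1925, 0]},
    {"gripper": 1, "linear": [0.01, -0.0025, -0.0275], "delta_rot": [0.0549, 0.22, 0]},
  ],
)

```text
clock: 8.05
position: [0.5036, -0.1232, 0.0323]
ee_rot: [-0.0, 0.788, 0.615, -0.0]
contact_force: [-0.8, -0.7, -2.2]
width: 0.0105
gripper_force: 39.4
```

Request:
send_rows(
  increments=[
    {"gripper": 1, "linear": [0, 0, -0.0005], "delta_rot": [0, 0, 0]},
    {"gripper": 1, "linear": [0, 0, -0.0012], "delta_rot": [0, 0, 0]},
    {"gripper": 1, "linear": [0, 0, -0.0012], "delta_rot": [0, 0, 0]},
    {"gripper": 1, "linear": [0, 0, -0.0012], "delta_rot": [0, 0, 0]},
  ],
)

```text
clock: 8.45
position: [0.5032, -0.1231, 0.0317]
ee_rot: [0.0, 0.788, 0.615, 0.0]
contact_force: [1.1, -0.0, 0.8]
width: 0.0102
gripper_force: 39.6
```

Request:
send_rows(
  increments=[
    {"gripper": 0.65, "linear": [0, 0, 0], "delta_rot": [0, 0, 0]},
    {"gripper": 0.5, "linear": [0, 0, 0], "delta_rot": [0, 0, 0]},
    {"gripper": 0.3, "linear": [0, 0, 0], "delta_rot": [0, 0, 0]},
    {"gripper": 0.1, "linear": [0, 0, 0], "delta_rot": [0, 0, 0]},
    {"gripper": -0.1, "linear": [0, 0, 0], "delta_rot": [0, 0, 0]},
    {"gripper": -0.1, "linear": [0, 0, 0], "delta_rot": [0, 0, 0]},
    {"gripper": -0.1, "linear": [0, 0, 0], "delta_rot": [0, 0, 0]},
  ],
)

```text
clock: 9.15
position: [0.5032, -0.123, 0.0313]
ee_rot: [0.0, 0.788, 0.615, 0.0]
contact_force: [-0.9, 0.5, -0.7]
width: 0.0471
gripper_force: 0.0
```

Request:
send_rows(
  increments=[
    {"gripper": -0.1, "linear": [0, 0, 0.015], "delta_rot": [0, 0, 0]},
    {"gripper": -0.1, "linear": [0, 0, 0.035], "delta_rot": [0, 0, 0]},
    {"gripper": -0.1, "linear": [0, 0, 0.06], "delta_rot": [0, 0, 0]},
    {"gripper": -0.1, "linear": [0, 0, 0.09], "delta_rot": [0, 0, 0]},
    {"gripper": -0.1, "linear": [0, 0, 0.12], "delta_rot": [0, 0, 0]},
    {"gripper": -0.1, "linear": [0, 0, 0.145], "delta_rot": [0, 0, 0]},
    {"gripper": -0.1, "linear": [0, 0, 0.145], "delta_rot": [0, 0, 0]},
    {"gripper": -0.1, "linear": [0, 0, 0.145], "delta_rot": [0, 0, 0]},
  ],
)

```text
clock: 9.95
position: [0.5031, -0.123, 0.1765]
ee_rot: [0.0, 0.788, 0.615, 0.0]
contact_force: [-0.1, 0.6, -0.9]
width: 0.047
gripper_force: 0.0
```

```bash
python3 - <<'E'
from rig import get_state, optics
import cv2,numpy as np
s=get_state(); d=optics.get_image("wrist"); np.savez("w4.npz",pos=s["position"],q=s["ee_rot"],**d)
print(s["position"],s["contact_force"],d["pixels"].shape)
cv2.imwrite("pics/w4.png",d["pixels"])
E
```

```text
[ 0.50312673 -0.12300153  0.17649935] [-0.05601592  0.56945318 -0.93064607] (420, 560, 3)
```

View pics/w4.png

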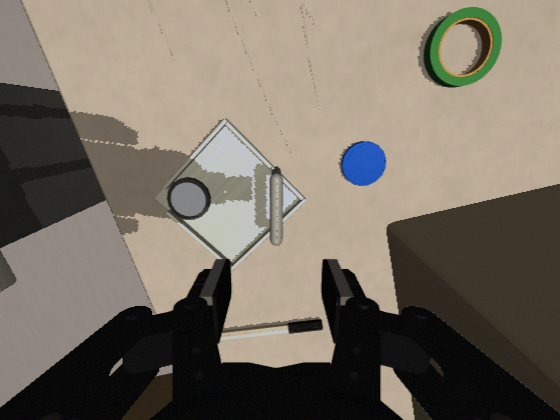

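The tray is flat where it stood. The disc at (189,198) sits about 36 mm from the gap corner at (156,198), so it is seated, and the gripper is clear.

```bash
python3 -c "
from rig import sign_off
print(sign_off())"
```

```text
the job is handed in; nothing more can be done
None
```

The round filter is seated in its tray's finger-gap corner, the tray is back flat where it stood and released, the other tray was not touched, and the job is handed in at about 10 s on the robot clock.

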